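# Hold the right component case open

### The arm

A 7-joint arm with a two-finger parallel gripper is mounted at the origin on the work surface. World frame = base frame: x ahead of the robot, y to its left, z up, the work surface at z = 0. Lengths are in m, angles in rad, forces in N, time in s.
With the tool pointing down it reaches from about 0.4 to 0.85 m from the base axis. Payload 4.4 kg.
Tool frame: the origin (TCP) lies on the centre line of the jaws, within the pads' length; the fingertips stand 17 mm ahead of it and the grasp point (between the pads) lies 2 mm behind it; y points along the fingers, z is the direction in which the jaws open and shut, and the axes are right-handed (so a half turn about y gives the same grasp; the last joint's range is limited). The gripper opens to 94 mm and grips with 3 to 60 N. Pads are 16 mm wide; open, the fingers measure 119 mm over their backs; the gripper's body (75 mm by 177 mm) begins 78 mm behind the grasp point.
Start: joints at [1.12, 0.628, 0.038, 1.517, -0.027, 0.996, -0.02], TCP at [0.244, -0.602, 0.186] pointing down, gripper open.
Joint ranges: [-3.06, 3.06], [-0.37, 2.12], [-1.25, 1.32], [0.18, 2.47], [-1.1, 4.24], [0.23, 1.98], [-2.94, 2.94]. Speed limits (rad/s): [2.57, 2.57, 3.14, 3.14, 3.14, 3.14, 3.14].

### API

Orientations are given as a unit quaternion [x, y, z, w].
In Python, from bench import get_obs, get_image, camera_model, job_done, regions_of, mark_of gives the robot as it stands. The module is installed in compiled form; this text tells all that it offers.
- The arm moves only by the tool apply_moves, never from a script. Its argument "series" is a list of rows, each an object of numbers: "fingers": the opening, from 0 (shut) to 1 (fully open); "dx", "dy", "dz": the shift along the tool's x, y, z in mm; "rx", "ry", "rz": the turn, a rotation vector about the tool's x, y, z in degrees. In form: [{"fingers": .., "dx": .., "dy": .., "dz": .., "rx": .., "ry": .., "rz": ..}, ...]. A call has exactly 5 rows; each row is the pose to reach, as a shift and turn from the pose commanded when the call began, along the tool's axes at that moment; what a row does not reach only later rows make up. A row lasts 1/10 s, in which the tool goes at most 50 mm and 8.59 degrees, less where a joint would pass 70% of its speed; a pose out of reach is approached as far as the arm can. A call with a gripper value outside its range is refused whole. The fingers move at their own pace and stop on an object; "newtons" is the grip in N (left out, the last holds). Time passes only in rows, so rows that repeat a pose let the fingers close, or fill a call up. It gives the time, the measured TCP pose, the force and the opening at its end, in the units of the state.
- get_obs(): the state, without advancing time (a new reading comes with each control period).
- get_image(name): name is "side" or "top" or "wrist"; returns the picture (420x560x3 uint8, blue, green, red); there is no depth.
- camera_model(name): a dict with "fx", "fy", "cx", "cy" (pixels), "dist" ([k1, k2, p1, p2, k3] as OpenCV has them; the pictures are not rectified), "R" (3x3) and "t" (3): a world point X has camera coordinates R X + t. Camera axes: x right, y down, z forward; pixel columns grow to the right and rows downward; lengths in m; the calibration is good to about 2 mm. A picture is of the moment at which its call begins: read the wrist's pose just before it. camera_model takes no time and is no camera call; for the wrist camera it gives the pose at the moment of the call.
- job_done(): hands the job in, once; it reports no verdict.
Trained networks look in the newest picture that a camera, given by its name, has taken for a name from the list of things; names that differ only in an ending like _2 or _b are one class to them, and where a whole thing is asked for, a point or a joint stands for the part that bears it (a point fixed in the world has none). Each returns a list of dicts, best first, with "conf" (0 to 1); they miss things now and then, are a little off and sometimes report something else, mostly with a low value. They report only what shows in the picture. A call takes as long as a camera call. They do not tell look-alikes from the thing itself.
- regions_of(camera, target): "mask" (420x560 bool, what is visible of it).
- mark_of(camera, target): "location" ([x, y, z] in m, in world coordinates, good to about 4 mm: a listed point, or the origin of a listed thing).
The state is a dict: "time_s": time; "q": joint angles; "qd": joint speeds; "joint_efforts": joint torques, N m; "tcp_pos": TCP position; "orientation": TCP orientation; "wrist_force": force on the tool from outside, world axes, zero at the start; "moment": the same for the moment, N m; "opening": opening from 0.0 (shut) to 1.0 (fully open).
Only numpy, scipy, OpenCV 4.12 (cv2) and the standard library are available. Lean on these libraries where they do the work, as an engineer would, in place of code of your own. Each camera call takes 0.05 s, during which the arm holds its last target. There are 200 camera calls.

### The job

Look through the clear lids to find which of the two grey cases holds the blue cross-shaped board, raise that case's lid by its red pull bar and hold it open at 60 degrees from shut so that a pupil can take the board out. The lid springs shut if let go, so finish while still holding it steady at that angle. Keep the other case shut and leave everything else, the boards included, where it lies.

Things in the scene. Friction and masses are not known exactly. Their poses are not given: they have to be found in the camera images.
- left_case_floor (a point): centre of the top of the white foam in the left case (the one with greater y), 40 mm above the table. The case is an open grey box fixed to the table, 130 (x) x 150 (y) x 70 mm high, walls 4 mm. The axes are the case's: +x to its hinge side, away from the robot apart from a yaw of up to 0.3 rad; z up.
- left_lid_hinge (a point): middle of the left lid's hinge axis, on the far (+x) top edge of the left case, 65 mm from the case's centre and 70 mm above the table; the axis runs along the case's y. The lid is a clear pane 130 x 150 x 6 mm in a black frame. The point's axes turn with the lid; in them the lid runs from the hinge along -x, its underside at z = 0.
- left_lid_bar (a point): middle of the left lid's red pull bar: round, 10 mm thick, parallel to the hinge, 180 mm from its axis, 3 mm above the lid's underside plane, on two arms 110 mm apart. The opening between bar and lid edge is 45 x 100 mm, free above and below (shut: bar 73 mm above the table): pinch it from above, a finger each side (it turns between the fingers), or lift it from below.
- left_lid (a joint): opening angle of the left lid, rad: 0 shut (lid level), growing as the bar rises and swings over towards the hinge; 1.047 is 60 degrees; stop at 1.9. A spring and the lid's weight (0.11 to 0.22 kg) always close it: roughly 1 to 2 N at the bar, at right angles to the lid, holds it at any angle.
- right_case_floor (a point): centre of the top of the white foam in the right case (the one with smaller y), 40 mm above the table. The case is an open grey box fixed to the table, 130 (x) x 150 (y) x 70 mm high, walls 4 mm. The axes are the case's: +x to its hinge side, away from the robot apart from a yaw of up to 0.3 rad; z up.
- right_lid_hinge (a point): middle of the right lid's hinge axis, on the far (+x) top edge of the right case, 65 mm from the case's centre and 70 mm above the table; the axis runs along the case's y. The lid is a clear pane 130 x 150 x 6 mm in a black frame. The point's axes turn with the lid; in them the lid runs from the hinge along -x, its underside at z = 0.
- right_lid_bar (a point): middle of the right lid's red pull bar: round, 10 mm thick, parallel to the hinge, 180 mm from its axis, 3 mm above the lid's underside plane, on two arms 110 mm apart. The opening between bar and lid edge is 45 x 100 mm, free above and below (shut: bar 73 mm above the table): pinch it from above, a finger each side (it turns between the fingers), or lift it from below.
- right_lid (a joint): opening angle of the right lid, rad: 0 shut (lid level), growing as the bar rises and swings over towards the hinge; 1.047 is 60 degrees; stop at 1.9. A spring and the lid's weight (0.11 to 0.22 kg) always close it: roughly 1 to 2 N at the bar, at right angles to the lid, holds it at any angle.
- cross_board: the blue cross-shaped circuit board, two strips 84 x 26 mm crossing at right angles, 3 mm thick, with small parts on it; loose, lying on the foam in one of the two shut cases and seen through its clear lid. Origin: centre of its underside.
- green_board: a green rectangular circuit board 70 x 50 x 3 mm, loose on the foam in the other case. Origin: centre of its underside.
- phone: black phone lying flat, 74 x 150 x 9 mm, left of the cases. Origin: centre of its underside.
- screwdriver: screwdriver lying on the table, near the robot on the right. Its handle points along its -x.
- solder_tin: round brass-coloured tin, 64 mm across, 20 mm high, right of the cases. Origin: centre of its underside.
- solder_spool: blue spool standing on end, 60 mm across, 46 mm high, behind the cases. Origin: centre of its underside.
- flux_bottle: small bottle with a white cap, 44 mm across, 100 mm high, behind the cases. Origin: centre of its underside.
- spare_board: small green board strip, 60 x 22 x 3 mm, lying on the table close to the robot. Origin: centre of its underside.
Things that resemble listed ones, but are neither listed nor needed, are in the scene too. Of the things that look like the flux_bottle, the larger one is meant.

How it is judged:
By the outcome, as a careful person would: the job done as asked, in the order asked, and still so for the second after the job is handed in, while the arm keeps its last pose, push and grip.
It also fails if it takes over 35 s, if anything falls off the work surface, if the arm or the gripper's body presses on something with over 40 N, if the wrist force passes 120 N, or if a joint passes its speed limit or range.

## Working session

There is one attempt and no reset: what is moved stays moved. The work goes in short steps, Python scripts to look and compute and a tool call to move; the robot and the scene stay as the last step left them, time stands still between calls to the robot, and variables do not carry over. Pictures are saved under pics/ and viewed, about 8 in all and at most 12, crops included, and the job is handed in when it is done.

Besides the shell and the picture viewer there is one more tool, called after "Emit:" as name([rows], argument=value, ...), one row to a line, values as JSON. apply_moves: Moves the arm, as the interface text tells. Its arguments: {"type":"object","properties":{"series":{"type":"array","items":{"type":"object","properties":{"fingers":{"type":"number"},"dx":{"type":"number"},"dy":{"type":"number"},"dz":{"type":"number"},"rx":{"type":"number"},"ry":{"type":"number"},"rz":{"type":"number"}}}},"newtons":{"type":"number"}},"required":["series"]}

```bash
mkdir -p pics
python3 - <<'E'
from bench import *
import cv2,numpy as np
o=get_obs();print({k:np.round(v,3) for k,v in o.items()})
a=get_image("top");b=get_image("side")
cv2.imwrite("pics/top1.png",a);cv2.imwrite("pics/side1.png",b)
for c in("top","side"):
  m=camera_model(c);print(c,m["fx"],np.round(-np.array(m["R"]).T@m["t"],3),np.round(m["R"],2).tolist())
  for n in["left_case_floor","left_lid_hinge","left_lid_bar","right_case_floor","right_lid_hinge","right_lid_bar","cross_board","green_board","flux_bottle","solder_spool"]:
    print(c,n,[(np.round(r["location"],3).tolist(),round(r["conf"],2)) for r in mark_of(c,n)[:3]])
print(get_obs()["time_s"])
E
```

```text
{'time_s': np.float64(0.0), 'q': array([ 1.12 ,  0.629,  0.038,  1.518, -0.027,  0.996, -0.02 ]), 'qd': array([ 0.001,  0.001,  0.001, -0.001,  0.   , -0.001, -0.002]), 'joint_efforts': array([-1.0000e-03, -5.4973e+01,  1.1440e+00, -1.8663e+01, -5.2000e-02,
        2.4000e-02,  0.0000e+00]), 'tcp_pos': array([ 0.244, -0.602,  0.185]), 'orientation': array([-0.135,  0.695, -0.693,  0.135]), 'wrist_force': array([ 0.302, -0.357,  0.747]), 'moment': array([-0.011, -0.014,  0.014]), 'opening': np.float64(1.003)}
top 543.7634464206138 [0.381 0.021 1.748] [[-0.02, -1.0, 0.0], [-0.99, 0.02, -0.11], [0.11, -0.0, -0.99]]
top left_case_floor [([0.57, 0.158, 0.04], 0.68), ([0.308, -0.346, 0.001], 0.67)]
top left_lid_hinge [([0.628, 0.144, 0.067], 0.95)]
top left_lid_bar [([0.457, 0.187, 0.072], 0.93)]
top right_case_floor [([0.458, 0.186, 0.072], 0.43)]
top right_lid_hinge [([0.684, -0.222, 0.069], 0.87), ([0.57, 0.157, 0.036], 0.2)]
top right_lid_bar [([0.5, -0.201, 0.071], 0.64)]
top cross_board []
top green_board [([0.629, 0.145, 0.067], 0.31)]
top flux_bottle [([0.733, -0.084, 0.004], 0.64), ([0.774, -0.167, -0.001], 0.54)]
top solder_spool [([0.765, 0.084, -0.001], 0.87)]
side 530.1514080805257 [0.369 1.241 1.213] [[-0.99, -0.15, -0.01], [-0.1, 0.68, -0.73], [0.11, -0.72, -0.68]]
side left_case_floor [([0.57, 0.156, 0.042], 0.85)]
side left_lid_hinge [([0.638, 0.14, 0.072], 0.89)]
side left_lid_bar [([0.461, 0.188, 0.072], 0.88)]
side right_case_floor [([0.615, -0.218, 0.044], 0.77), ([0.44, 0.485, -0.006], 0.46), ([0.382, 0.024, -0.002], 0.45)]
side right_lid_hinge [([0.682, -0.227, 0.069], 0.88)]
side right_lid_bar [([0.499, -0.206, 0.07], 0.64)]
side cross_board [([0.774, -0.172, -0.001], 0.68)]
side green_board []
side flux_bottle [([0.778, -0.169, -0.006], 0.82), ([0.738, -0.082, 0.002], 0.65)]
side solder_spool [([0.764, 0.084, -0.004], 0.74)]
1.1
```

Run:
```python
import cv2,numpy as np
a=cv2.imread("pics/top1.png");b=cv2.imread("pics/side1.png")
cv2.imwrite("pics/topv.png",cv2.resize(a,(800,600),interpolation=3))
cv2.imwrite("pics/sidev.png",cv2.resize(b,(800,600),interpolation=3))
```

```text
(no output)
```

View pics/topv.png

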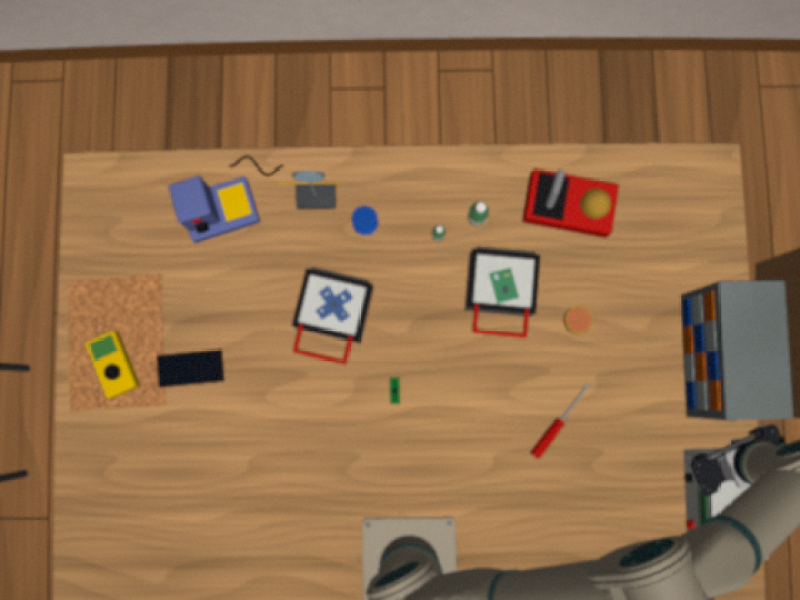

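View pics/sidev.png

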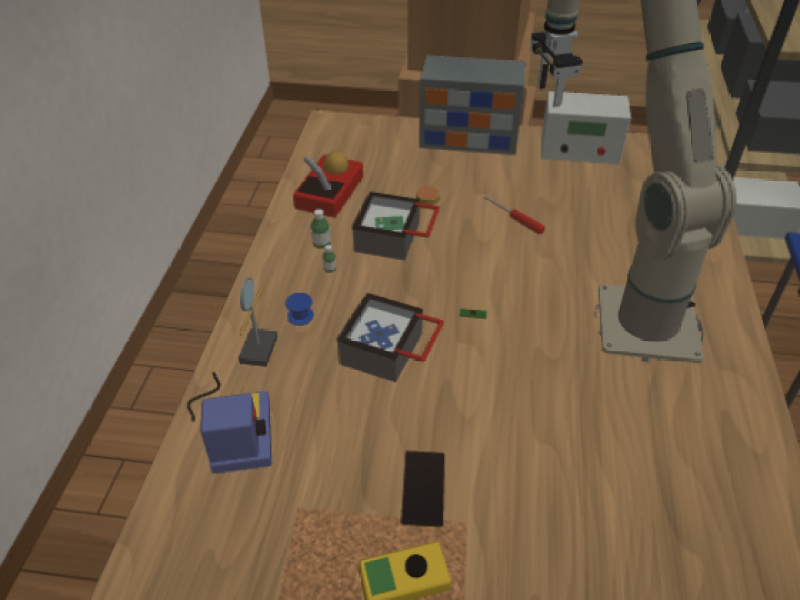

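The top view shows the blue cross in the left case (scaled pixel 335,303) and the green board in the right case (503,285). The side view agrees, so the left lid is the one to open.

```bash
cat > h.py <<'E'
from bench import *
import numpy as np
from scipy.spatial.transform import Rotation as Ro
H=np.array([.633,.142,.070]); B=np.array([.459,.1875])
def u_(): 
  d=H[:2]-B; d/=np.linalg.norm(d); return np.array([*d,0])
def bar(th,H=H,u=None):
  u=u_() if u is None else u
  return H+u*(-.18*np.cos(th)+.003*np.sin(th))+np.array([0,0,.18*np.sin(th)+.003*np.cos(th)])
def Rt(tilt=0,u=None):  # tool y down, z along +-u (nearest), tilted so that fingers lean
  u=u_() if u is None else u
  c=[]
  for s in(1,-1):
    y=np.array([0,0,-1.])*np.cos(tilt)+u*np.sin(tilt); z=s*(u*np.cos(tilt)+np.array([0,0,1.])*np.sin(tilt))
    c.append(Ro.from_matrix(np.c_[np.cross(y,z),y,z]))
  return c
def delta(p,R=None):
  o=get_obs();C=Ro.from_quat(o["orientation"])
  d=C.inv().apply(np.array(p)-o["tcp_pos"])*1e3
  r=[np.round(np.degrees((C.inv()*q).as_rotvec()),1) for q in(R or[])]
  return np.round(d,1),r
E
python3 - <<'E'
from h import *
o=get_obs();print(np.round(Ro.from_quat(o["orientation"]).as_matrix(),3),u_())
for p in([.244,-.60,.28],[.33,-.42,.29],[.45,-.2,.29],[.45,0.03,.29],[*B,.25],[*B,.071]):print(p,*delta(p,Rt()))
E
```

```text
[[-0.927  0.     0.375]
 [-0.375 -0.    -0.927]
 [-0.    -1.     0.   ]] [ 0.96746949 -0.25298771  0.        ]
[0.244, -0.6, 0.28] [ -0.9 -94.3  -2.3] [array([ -0. , -53.3,   0. ]), array([ -0. , 126.7,  -0. ])]
[0.33, -0.42, 0.29] [-148.2 -104.3 -136.9] [array([ -0. , -53.3,   0. ]), array([ -0. , 126.7,  -0. ])]
[0.45, -0.2, 0.29] [-342.  -104.3 -295.8] [array([ -0. , -53.3,   0. ]), array([ -0. , 126.7,  -0. ])]
[0.45, 0.03, 0.29] [-428.3 -104.3 -508.9] [array([ -0. , -53.3,   0. ]), array([ -0. , 126.7,  -0. ])]
[np.float64(0.459), np.float64(0.1875), 0.25] [-495.8  -64.4 -651.5] [array([ -0. , -53.3,   0. ]), array([ -0. , 126.7,  -0. ])]
[np.float64(0.459), np.float64(0.1875), 0.071] [-495.8  114.6 -651.6] [array([ -0. , -53.3,   0. ]), array([ -0. , 126.7,  -0. ])]
```

Emit:
apply_moves([
  {"dy": -40},
  {"dy": -85},
  {"dx": -20,"dy": -105,"dz": -20},
  {"dx": -50,"dy": -105,"dz": -50},
  {"dx": -85,"dy": -105,"dz": -80},
])

```text
schema error: expected keys fingers, dx, dy, dz, rx, ry, rz
```

Emit:
apply_moves([
  {"dx": -35,"dz": -30},
  {"dx": -70,"dz": -60},
  {"dx": -105,"dz": -90},
  {"dx": -140,"dz": -120},
  {"dx": -175,"dz": -150},
])

```text
schema error: expected keys fingers, dx, dy, dz, rx, ry, rz
```

Run:
```python
from h import *
o=get_obs();print(o["time_s"],o["tcp_pos"],o["q"])
for p in([.45,0.03,.29],[*B,.25],[*B,.071]):print(p,*delta(p,Rt()))
```

```text
1.1 [ 0.24404183 -0.60251293  0.18570464] [ 1.12017634  0.62838023  0.03852167  1.51735946 -0.02699444  0.99625376
 -0.01998734]
[0.45, 0.03, 0.29] [-428.3 -104.3 -508.9] [array([ -0. , -53.3,   0. ]), array([ -0. , 126.7,  -0. ])]
[np.float64(0.459), np.float64(0.1875), 0.25] [-495.8  -64.4 -651.5] [array([ -0. , -53.3,   0. ]), array([ -0. , 126.7,  -0. ])]
[np.float64(0.459), np.float64(0.1875), 0.071] [-495.8  114.6 -651.6] [array([ -0. , -53.3,   0. ]), array([ -0. , 126.7,  -0. ])]
```

Emit:
apply_moves([
  {"fingers": 1,"dx": 0,"dy": -40,"dz": 0,"rx": 0,"ry": 0,"rz": 0},
  {"fingers": 1,"dx": 0,"dy": -85,"dz": 0,"rx": 0,"ry": 0,"rz": 0},
  {"fingers": 1,"dx": -20,"dy": -105,"dz": -20,"rx": 0,"ry": 0,"rz": 0},
  {"fingers": 1,"dx": -50,"dy": -105,"dz": -50,"rx": 0,"ry": 0,"rz": 0},
  {"fingers": 1,"dx": -85,"dy": -105,"dz": -80,"rx": 0,"ry": 0,"rz": 0},
])

```text
time_s: 1.6
tcp_pos: [0.2925, -0.4963, 0.2915]
orientation: [0.134, -0.693, 0.695, -0.134]
wrist_force: [0.9, 0.6, -1.4]
opening: 1.002
```

Emit:
apply_moves([
  {"fingers": 1,"dx": -35,"dy": 0,"dz": -30,"rx": 0,"ry": -5,"rz": 0},
  {"fingers": 1,"dx": -70,"dy": 0,"dz": -60,"rx": 0,"ry": -10,"rz": 0},
  {"fingers": 1,"dx": -105,"dy": 0,"dz": -90,"rx": 0,"ry": -15,"rz": 0},
  {"fingers": 1,"dx": -140,"dy": 0,"dz": -120,"rx": 0,"ry": -20,"rz": 0},
  {"fingers": 1,"dx": -175,"dy": 0,"dz": -150,"rx": 0,"ry": -25,"rz": 0},
])

```text
time_s: 2.1
tcp_pos: [0.3993, -0.29, 0.291]
orientation: [0.283, -0.648, 0.648, -0.283]
wrist_force: [0.5, 0.2, -0.5]
opening: 0.999
```

Run:
```python
from h import *
o=get_obs();print(o["time_s"],o["tcp_pos"],o["q"])
for p in([.45,0.03,.29],[*B,.25],[*B,.071]):print(p,*delta(p,Rt()))
```

```text
2.1 [ 0.39928312 -0.2900495   0.29104305] [ 0.67783869  0.29006501 -0.14079906  1.7884167   0.04605919  1.06537347
 -0.22572264]
[0.45, 0.03, 0.29] [-269.4    0.9 -180.1] [array([ -0.1, -28.1,   0. ]), array([-0.000e+00,  1.519e+02, -1.000e-01])]
[np.float64(0.459), np.float64(0.1875), 0.25] [-391.2   40.8 -280.4] [array([ -0.1, -28.1,   0. ]), array([-0.000e+00,  1.519e+02, -1.000e-01])]
[np.float64(0.459), np.float64(0.1875), 0.071] [-391.2  219.8 -280.6] [array([ -0.1, -28.1,   0. ]), array([-0.000e+00,  1.519e+02, -1.000e-01])]
```

Emit:
apply_moves([
  {"fingers": 1,"dx": -38,"dy": 0,"dz": -27,"rx": 0,"ry": -5,"rz": 0},
  {"fingers": 1,"dx": -76,"dy": 0,"dz": -54,"rx": 0,"ry": -10,"rz": 0},
  {"fingers": 1,"dx": -114,"dy": 0,"dz": -81,"rx": 0,"ry": -15,"rz": 0},
  {"fingers": 1,"dx": -152,"dy": 0,"dz": -108,"rx": 0,"ry": -20,"rz": 0},
  {"fingers": 1,"dx": -190,"dy": 0,"dz": -135,"rx": 0,"ry": -28,"rz": 0},
])

```text
time_s: 2.6
tcp_pos: [0.4294, -0.0589, 0.2911]
orientation: [0.432, -0.56, 0.56, -0.432]
wrist_force: [-0.0, -0.6, 0.9]
opening: 0.999
```

Run:
```python
from h import *
o=get_obs();print(o["time_s"],o["tcp_pos"],o["q"])
for p in([*B,.25],[*B,.20]):print(p,*delta(p,Rt()))
```

```text
2.6 [ 0.42940032 -0.05889907  0.29109105] [ 0.36934107  0.20355842 -0.36174526  1.92011887  0.08402168  1.03118327
 -0.28543461]
[np.float64(0.459), np.float64(0.1875), 0.25] [-245.8   41.   -34. ] [array([-0.1, -0.1,  0. ]), array([-0.000e+00,  1.799e+02, -1.000e-01])]
[np.float64(0.459), np.float64(0.1875), 0.2] [-245.9   91.   -34. ] [array([-0.1, -0.1,  0. ]), array([-0.000e+00,  1.799e+02, -1.000e-01])]
```

Emit:
apply_moves([
  {"fingers": 1,"dx": -49,"dy": 4,"dz": -7,"rx": 0,"ry": 0,"rz": 0},
  {"fingers": 1,"dx": -98,"dy": 8,"dz": -14,"rx": 0,"ry": 0,"rz": 0},
  {"fingers": 1,"dx": -147,"dy": 12,"dz": -21,"rx": 0,"ry": 0,"rz": 0},
  {"fingers": 1,"dx": -196,"dy": 25,"dz": -28,"rx": 0,"ry": 0,"rz": 0},
  {"fingers": 1,"dx": -240,"dy": 41,"dz": -34,"rx": 0,"ry": 0,"rz": 0},
])

```text
time_s: 3.1
tcp_pos: [0.4591, 0.1824, 0.2501]
orientation: [0.43, -0.56, 0.561, -0.432]
wrist_force: [1.1, -0.8, 0.3]
opening: 1.002
```

Emit:
apply_moves([
  {"fingers": 1,"dx": -6,"dy": 30,"dz": 0,"rx": 0,"ry": 0,"rz": 0},
  {"fingers": 1,"dx": -6,"dy": 50,"dz": 0,"rx": 0,"ry": 0,"rz": 0},
  {"fingers": 1,"dx": -6,"dy": 50,"dz": 0,"rx": 0,"ry": 0,"rz": 0},
  {"fingers": 1,"dx": -6,"dy": 50,"dz": 0,"rx": 0,"ry": 0,"rz": 0},
  {"fingers": 1,"dx": -6,"dy": 50,"dz": 0,"rx": 0,"ry": 0,"rz": 0},
])

```text
time_s: 3.6
tcp_pos: [0.4609, 0.1858, 0.201]
orientation: [0.43, -0.561, 0.561, -0.431]
wrist_force: [0.8, -0.7, 0.3]
opening: 1.002
```

Run:
```python
from h import *
import cv2
o=get_obs();print(o["time_s"],o["tcp_pos"])
a=get_image("wrist");cv2.imwrite("pics/w1.png",a)
for n in["left_lid_bar","left_lid_hinge","left_case_floor","cross_board"]:
    print(n,[(np.round(r["location"],3).tolist(),round(r["conf"],2)) for r in mark_of("wrist",n)[:2]])
print(get_obs()["wrist_force"])
for p in([*B,.2],[*B,.071]):print(p,*delta(p,Rt()))
```

```text
3.6 [0.46094139 0.18582196 0.20096038]
left_lid_bar [([0.454, 0.185, 0.073], 0.86)]
left_lid_hinge [([0.637, 0.144, 0.07], 0.82)]
left_case_floor [([0.385, 0.024, 0.0], 0.39)]
cross_board []
[-0.10870611 -0.11208959  0.44918918]
[np.float64(0.459), np.float64(0.1875), 0.2] [-1.4  0.4 -1.9] [array([-0.1, -0.3, -0. ]), array([ 1.000e-01,  1.797e+02, -1.000e-01])]
[np.float64(0.459), np.float64(0.1875), 0.071] [ -1.3 129.4  -2. ] [array([-0.1, -0.3, -0. ]), array([ 1.000e-01,  1.797e+02, -1.000e-01])]
```

View pics/w1.png

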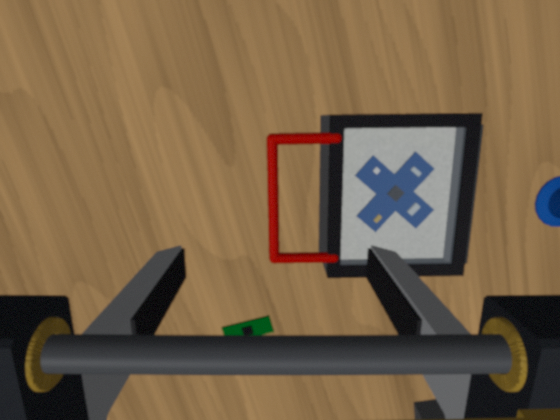

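The wrist view shows the cross board through this lid. The bar runs vertically at column ~273 (rows 138–258), parallel to the jaws' midplane. I'll measure it accurately and narrow the jaws so that the far finger clears the lid edge.

Run:
```python
from h import *
import cv2
a=cv2.imread("pics/w1.png").astype(int);m=camera_model("wrist")
r=(a[...,2]>110)&(a[...,1]<60)&(a[...,0]<60)
pts=[]
for row in range(155,245,5):
  c=np.where(r[row,255:295])[0]+255
  pts.append((c.mean(),row))
tb=[np.where(r[:,c])[0] for c in range(295,325,5)]
mid=np.mean([(t.min()+t.max())/2 for t in tb])
K=np.array([[m["fx"],0,m["cx"]],[0,m["fy"],m["cy"]],[0,0,1]])
def w(p,z):
  n=cv2.undistortPoints(np.array([p],float).reshape(-1,1,2),K,np.array(m["dist"])).ravel()
  R=np.array(m["R"]);c=-R.T@m["t"];d=R.T@np.array([*n,1]);return c+d*(z-c[2])/d[2]
W=np.array([w(p,.073) for p in pts])
f=np.polyfit(W[:,1],W[:,0],1);print("dx/dy",f[0],"ends",W[[0,-1]].round(4),"u",u_())
col=np.interp(mid,[p[1] for p in pts],[p[0] for p in pts]);b=w((col,mid),.073);print("bar mid",b,[ (w((c,t.max()),.073)-w((c,t.min()),.073)).round(4) for c,t in zip([310],tb[3:4])])
b[2]=.071;print(delta(b,Rt()))
```

```text
dx/dy 0.24881296213271054 ends [[0.4675 0.2262 0.073 ]
 [0.4487 0.1498 0.073 ]] u [ 0.96746949 -0.25298771  0.        ]
bar mid [0.45848317 0.18949935 0.073     ] [array([-0.0281, -0.1152,  0.    ])]
(array([ -3.1, 129.4,  -3.1]), [array([-0.1, -0.3, -0. ]), array([ 1.000e-01,  1.797e+02, -1.000e-01])])
```

Emit:
apply_moves([
  {"fingers": 0.45,"dx": -3,"dy": 30,"dz": -3,"rx": 0,"ry": 0,"rz": 0},
  {"fingers": 0.45,"dx": -3,"dy": 50,"dz": -3,"rx": 0,"ry": 0,"rz": 0},
  {"fingers": 0.45,"dx": -3,"dy": 60,"dz": -3,"rx": 0,"ry": 0,"rz": 0},
  {"fingers": 0.45,"dx": -3,"dy": 70,"dz": -3,"rx": 0,"ry": 0,"rz": 0},
  {"fingers": 0.45,"dx": -3,"dy": 75,"dz": -3,"rx": 0,"ry": 0,"rz": 0},
], newtons=12)

```text
time_s: 4.35
tcp_pos: [0.458, 0.1894, 0.1243]
orientation: [0.431, -0.561, 0.561, -0.431]
wrist_force: [-0.8, 0.5, -0.4]
opening: 0.615
```

Run:
```python
from h import *
o=get_obs();print(o["time_s"],o["tcp_pos"],o["opening"]);print(delta([.4585,.1892,.071],Rt()))
```

```text
4.35 [0.45798447 0.18944723 0.12431231] 0.6145353878092907
(array([ 0.1, 53.3,  0.6]), [array([ 0. , -0.3,  0. ]), array([ -0. , 179.7,   0. ])])
```

Emit:
apply_moves([
  {"fingers": 0.4,"dx": 0,"dy": 10,"dz": 0,"rx": 0,"ry": 0,"rz": 0},
  {"fingers": 0.4,"dx": 0,"dy": 22,"dz": 0,"rx": 0,"ry": 0,"rz": 0},
  {"fingers": 0.4,"dx": 0,"dy": 35,"dz": 0.5,"rx": 0,"ry": 0,"rz": 0},
  {"fingers": 0.4,"dx": 0,"dy": 46,"dz": 0.5,"rx": 0,"ry": 0,"rz": 0},
  {"fingers": 0.4,"dx": 0,"dy": 53,"dz": 0.5,"rx": 0,"ry": 0,"rz": 0},
])

```text
time_s: 4.85
tcp_pos: [0.4579, 0.1891, 0.0706]
orientation: [-0.431, 0.561, -0.561, 0.43]
wrist_force: [0.4, -0.8, -0.3]
opening: 0.397
```

Emit:
apply_moves([
  {"fingers": 0,"dx": 0,"dy": 0,"dz": 0,"rx": 0,"ry": 0,"rz": 0},
  {"fingers": 0,"dx": 0,"dy": 0,"dz": 0,"rx": 0,"ry": 0,"rz": 0},
  {"fingers": 0,"dx": 0,"dy": 0,"dz": 0,"rx": 0,"ry": 0,"rz": 0},
  {"fingers": 0,"dx": 0,"dy": 0,"dz": 0,"rx": 0,"ry": 0,"rz": 0},
  {"fingers": 0,"dx": 0,"dy": 0,"dz": 0,"rx": 0,"ry": 0,"rz": 0},
])

```text
time_s: 5.35
tcp_pos: [0.4586, 0.1894, 0.0721]
orientation: [0.43, -0.561, 0.561, -0.431]
wrist_force: [0.6, 0.3, -1.1]
opening: 0.019
```

Run:
```python
from h import *
import cv2
o=get_obs();print(o["time_s"],o["tcp_pos"],o["opening"],o["wrist_force"])
a=get_image("wrist");cv2.imwrite("pics/w2.png",a)
H=np.array([.633,.1445,.07]);p0=o["tcp_pos"];b0=bar(0,H)
for t in(10,20,30,40,50,60):print(t,delta(p0+bar(np.radians(t),H)-b0,None)[0])
```

```text
5.35 [0.45863534 0.189403   0.07206943] 0.018919125523472854 [ 0.56964446  0.25419658 -1.07824052]
10 [ -0.  -31.3   3.3]
20 [ -0.1 -61.5  12. ]
30 [ -0.2 -89.7  25.7]
40 [  -0.3 -115.1   44.2]
50 [  -0.4 -136.9   66.7]
60 [  -0.6 -154.4   92.7]
```

View pics/w2.png

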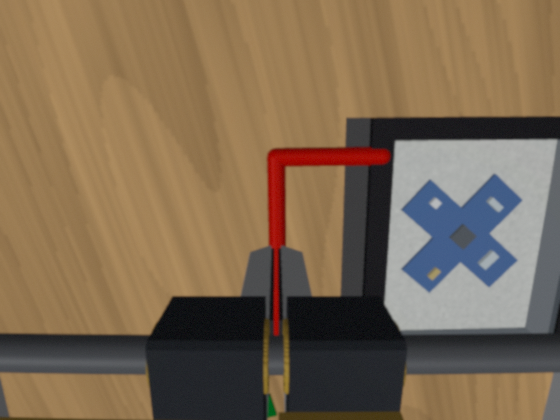

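The wrist view shows the fingers at column 277 with the bar entering between them, but the opening of 0.019 is too small for a 10 mm bar. I'll check by projecting known points and looking from the side.

Run:
```python
from h import *
import cv2
m=camera_model("wrist");o=get_obs();C=Ro.from_quat(o["orientation"]);print(o["opening"],o["tcp_pos"],o["wrist_force"])
K=np.array([[m["fx"],0,m["cx"]],[0,m["fy"],m["cy"]],[0,0,1]])
def pr(X,m=m,K=K):
  return cv2.projectPoints(np.array([X],float),cv2.Rodrigues(np.array(m["R"]))[0],np.array(m["t"]),K,np.array(m["dist"]))[0].ravel().round(1)
t=C.apply
for n,v in dict(tcp=[0,0,0],tip=[0,.017,0],tipx8=[-.008,.017,0],tipX8=[.008,.017,0],back=[0,-.03,0]).items(): print(n,pr(o["tcp_pos"]+t(v)), (np.array(m["R"])@(o["tcp_pos"]+t(v))+m["t"])[2].round(3))
u=np.array([.968,-.25,0]);v=np.array([.25,.968,0]);b=np.array([.4585,.1895,.073])
for s in(-.055,0,.055):
  print("bar",s,pr(b+s*v))
print("fx",m["fx"])
s=get_image("side");c=s[200:275,220:330];cv2.imwrite("pics/s2.png",cv2.resize(c,None,fx=7,fy=7,interpolation=3))
```

```text
0.012256480195870096 [0.45856137 0.18940403 0.07199037] [-0.31119014  0.67369109 -0.17953405]
tcp [276.1 248.6] 0.212
tip [276.1 239.2] 0.229
tipx8 [276.1 226.8] 0.227
tipX8 [276.1 251.4] 0.231
back [276.2 269.4] 0.183
bar -0.055 [276.7 334.1]
bar 0 [276.  249.1]
bar 0.055 [275.1 151.8]
fx 370.405698761892
```

View pics/s2.png

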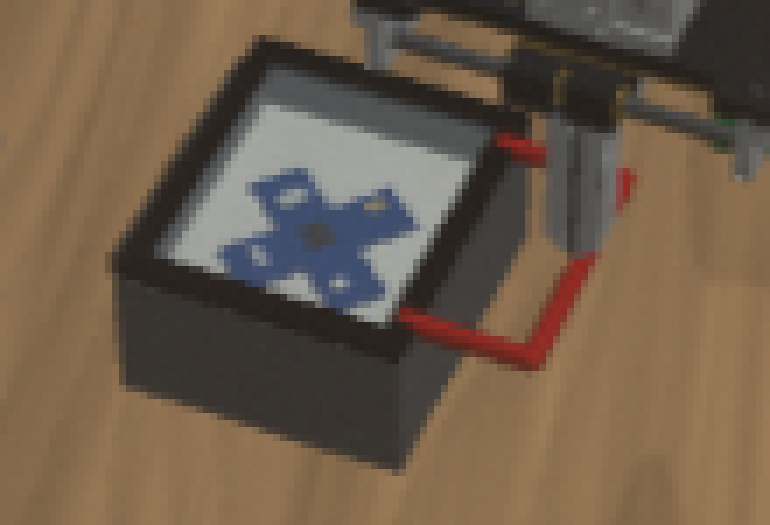

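Run:
```python
from h import *
import cv2
o=get_obs();C=Ro.from_quat(o["orientation"]);t=C.apply
m=camera_model("side")
K=np.array([[m["fx"],0,m["cx"]],[0,m["fy"],m["cy"]],[0,0,1]])
def pr(X):
  p=cv2.projectPoints(np.array([X],float),cv2.Rodrigues(np.array(m["R"]))[0],np.array(m["t"]),K,np.array(m["dist"]))[0].ravel();return ((p-[220,200])*7+3.5).round(0)
v=np.array([.25,.968,0]);b=np.array([.4585,.1895,.073])
for y in(.017,0,-.02,-.04,-.08):print("tip",y,pr(o["tcp_pos"]+t([-.008,y,0])))
for s in(-.055,0,.055):print("bar",pr(b+s*v))
```

```text
tip 0.017 [567. 315.]
tip 0 [568. 288.]
tip -0.02 [570. 255.]
tip -0.04 [571. 221.]
tip -0.08 [574. 152.]
bar [622. 186.]
bar [576. 273.]
bar [527. 365.]
```

Both cameras show the real fingertips about 20 mm behind the TCP, not 17 mm ahead of it. The jaws have therefore closed above the bar. I'll open them, go about 37 mm lower and grip again.

Emit:
apply_moves([
  {"fingers": 0.45,"dx": 0,"dy": 0,"dz": 0,"rx": 0,"ry": 0,"rz": 0},
  {"fingers": 0.45,"dx": 0,"dy": 0,"dz": 0,"rx": 0,"ry": 0,"rz": 0},
  {"fingers": 0.45,"dx": 0,"dy": 0,"dz": 0,"rx": 0,"ry": 0,"rz": 0},
  {"fingers": 0.45,"dx": 0,"dy": 0,"dz": 0,"rx": 0,"ry": 0,"rz": 0},
  {"fingers": 0.45,"dx": 0,"dy": 0,"dz": 0,"rx": 0,"ry": 0,"rz": 0},
])

```text
time_s: 5.95
tcp_pos: [0.4583, 0.1893, 0.0717]
orientation: [0.431, -0.561, 0.561, -0.431]
wrist_force: [0.4, -0.3, 0.2]
opening: 0.396
```

Emit:
apply_moves([
  {"fingers": 0.45,"dx": 0,"dy": 8,"dz": 0,"rx": 0,"ry": 0,"rz": 0},
  {"fingers": 0.45,"dx": 0,"dy": 16,"dz": 0,"rx": 0,"ry": 0,"rz": 0},
  {"fingers": 0.45,"dx": 0,"dy": 24,"dz": 0,"rx": 0,"ry": 0,"rz": 0},
  {"fingers": 0.45,"dx": 0,"dy": 32,"dz": 0,"rx": 0,"ry": 0,"rz": 0},
  {"fingers": 0.45,"dx": 0,"dy": 36,"dz": 0,"rx": 0,"ry": 0,"rz": 0},
])

```text
time_s: 6.45
tcp_pos: [0.4577, 0.1891, 0.0345]
orientation: [-0.431, 0.561, -0.561, 0.43]
wrist_force: [-0.9, -0.2, 0.4]
opening: 0.45
```

Emit:
apply_moves([
  {"fingers": 0,"dx": 0,"dy": 0,"dz": 0,"rx": 0,"ry": 0,"rz": 0},
  {"fingers": 0,"dx": 0,"dy": 0,"dz": 0,"rx": 0,"ry": 0,"rz": 0},
  {"fingers": 0,"dx": 0,"dy": 0,"dz": 0,"rx": 0,"ry": 0,"rz": 0},
  {"fingers": 0,"dx": 0,"dy": 0,"dz": 0,"rx": 0,"ry": 0,"rz": 0},
  {"fingers": 0,"dx": 0,"dy": 0,"dz": 0,"rx": 0,"ry": 0,"rz": 0},
])

```text
time_s: 6.95
tcp_pos: [0.4594, 0.1893, 0.0361]
orientation: [0.43, -0.561, 0.561, -0.431]
wrist_force: [1.9, -1.5, 0.4]
opening: 0.097
```

Run:
```python
from h import *
o=get_obs();print(o["time_s"],o["tcp_pos"],o["opening"],o["wrist_force"])
H=np.array([.633,.1445,.07]);p0=o["tcp_pos"];b0=bar(0,H)
for t in range(5,61,5):print(t,delta(p0+bar(np.radians(t),H)-b0,None)[0])
```

```text
6.95 [0.45939745 0.18926153 0.03605958] 0.0970762915062055 [ 1.86348789 -1.48423775  0.40150289]
5 [ -0.  -15.7   1. ]
10 [ -0.  -31.2   3.3]
15 [ -0.1 -46.5   7. ]
20 [ -0.1 -61.4  12. ]
25 [ -0.2 -75.8  18.3]
30 [ -0.2 -89.6  25.8]
35 [  -0.3 -102.6   34.4]
40 [  -0.3 -114.9   44.2]
45 [  -0.4 -126.3   55.1]
50 [  -0.5 -136.7   66.8]
55 [  -0.6 -146.    79.5]
60 [  -0.6 -154.2   92.9]
```

Gripped: opening 0.097 is about 9 mm. Now I'll lift along the arc.

Emit:
apply_moves([
  {"fingers": 0,"dx": 0,"dy": -6,"dz": 0,"rx": 0,"ry": 0,"rz": 0},
  {"fingers": 0,"dx": 0,"dy": -15.7,"dz": 1,"rx": 0,"ry": 0,"rz": 0},
  {"fingers": 0,"dx": 0,"dy": -31.2,"dz": 3.3,"rx": 0,"ry": 0,"rz": 0},
  {"fingers": 0,"dx": 0,"dy": -46.5,"dz": 7,"rx": 0,"ry": 0,"rz": 0},
  {"fingers": 0,"dx": 0,"dy": -61.4,"dz": 12,"rx": 0,"ry": 0,"rz": 0},
])

```text
time_s: 7.45
tcp_pos: [0.4718, 0.1861, 0.0986]
orientation: [0.43, -0.56, 0.561, -0.432]
wrist_force: [8.0, -1.5, -5.3]
opening: 0.1
```

Emit:
apply_moves([
  {"fingers": 0,"dx": 0,"dy": -14.4,"dz": 6.3,"rx": 0,"ry": 0,"rz": 0},
  {"fingers": 0,"dx": 0,"dy": -28.2,"dz": 13.8,"rx": 0,"ry": 0,"rz": 0},
  {"fingers": 0,"dx": 0,"dy": -41.2,"dz": 22.4,"rx": 0,"ry": 0,"rz": 0},
  {"fingers": 0,"dx": 0,"dy": -53.5,"dz": 32.2,"rx": 0,"ry": 0,"rz": 0},
  {"fingers": 0,"dx": 0,"dy": -53.5,"dz": 32.2,"rx": 0,"ry": 0,"rz": 0},
])

```text
time_s: 7.95
tcp_pos: [0.5037, 0.1779, 0.1524]
orientation: [0.429, -0.561, 0.562, -0.432]
wrist_force: [6.0, 0.2, -6.4]
opening: 0.105
```

Run:
```python
from h import *
import cv2
o=get_obs();print(o["time_s"],o["tcp_pos"],o["opening"],o["wrist_force"],o["moment"])
for c in("side","top"):
  s=get_image(c)
  if c=="side":cv2.imwrite("pics/s3.png",cv2.resize(s[180:285,210:350],None,fx=5,fy=5,interpolation=3))
  for n in("left_lid_bar","left_lid_hinge"):print(c,n,[(np.round(r["location"],3).tolist(),round(r["conf"],2)) for r in mark_of(c,n)[:2]])
```

```text
7.95 [0.50366938 0.17786769 0.15241399] 0.10486322035899576 [ 6.02474293  0.22688736 -6.4348581 ] [ 0.02250623 -1.36619726  0.05065902]
side left_lid_bar []
side left_lid_hinge [([0.638, 0.144, 0.073], 0.79), ([0.444, 0.487, -0.004], 0.34)]
top left_lid_bar [([0.5, 0.177, 0.187], 0.64), ([0.566, 0.158, 0.038], 0.44)]
top left_lid_hinge [([0.63, 0.146, 0.066], 0.62)]
```

View pics/s3.png

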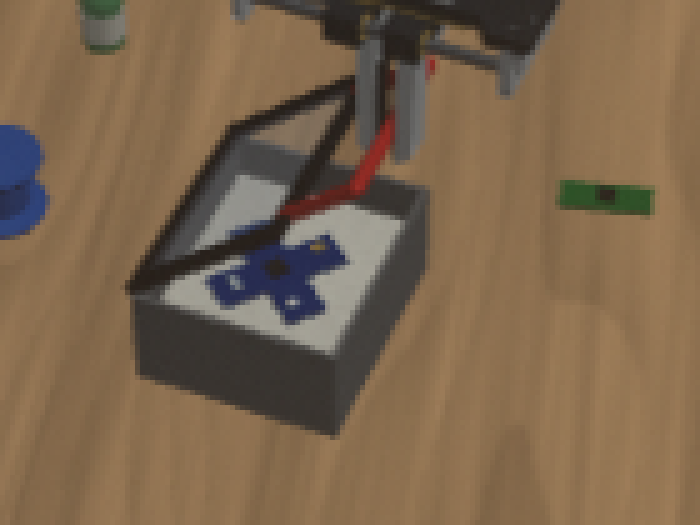

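The side view shows the left lid partly open at about 40°, with the bar between the fingers. I'll continue to 60°, easing slightly towards the hinge to take off the radial pull.

Emit:
apply_moves([
  {"fingers": 0,"dx": 0,"dy": -10.6,"dz": 11.9,"rx": 0,"ry": 0,"rz": 0},
  {"fingers": 0,"dx": 0,"dy": -20.6,"dz": 23.6,"rx": 0,"ry": 0,"rz": 0},
  {"fingers": 0,"dx": 0,"dy": -30,"dz": 36.2,"rx": 0,"ry": 0,"rz": 0},
  {"fingers": 0,"dx": 0,"dy": -38,"dz": 49.5,"rx": 0,"ry": 0,"rz": 0},
  {"fingers": 0,"dx": 0,"dy": -38,"dz": 49.5,"rx": 0,"ry": 0,"rz": 0},
])

```text
time_s: 8.75
tcp_pos: [0.5471, 0.1666, 0.1899]
orientation: [-0.431, 0.562, -0.56, 0.43]
wrist_force: [-5.1, 1.7, 4.5]
opening: 0.103
```

Run:
```python
from h import *
import cv2
o=get_obs();print(o["time_s"],o["tcp_pos"],o["opening"],o["wrist_force"])
w=get_image("wrist");cv2.imwrite("pics/w4.png",w)
s=get_image("side");cv2.imwrite("pics/s4.png",cv2.resize(s[150:290,200:360],None,fx=4,fy=4,interpolation=3))
get_image("top")
for c in("side","top","wrist"):
  for n in("left_lid_bar","left_lid_hinge"):print(c,n,[(np.round(r["location"],3).tolist(),round(r["conf"],2)) for r in mark_of(c,n)[:2]])
```

```text
8.75 [0.54708028 0.16657314 0.18991018] 0.10287512417000291 [-5.10208864  1.74695643  4.4771036 ]
side left_lid_bar [([0.55, 0.167, 0.226], 0.7)]
side left_lid_hinge [([0.638, 0.142, 0.072], 0.66)]
top left_lid_bar []
top left_lid_hinge [([0.499, -0.201, 0.071], 0.7), ([0.628, 0.146, 0.067], 0.69)]
wrist left_lid_bar [([0.546, 0.164, 0.231], 0.62)]
wrist left_lid_hinge [([0.636, 0.141, 0.072], 0.8)]
```

View pics/s4.png

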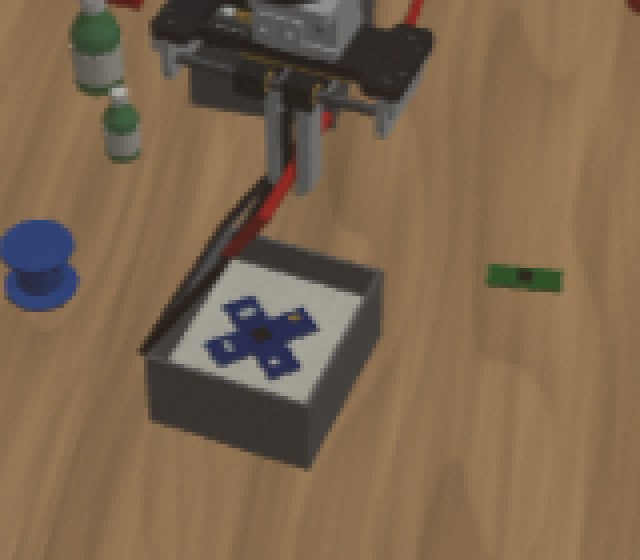

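View pics/w4.png

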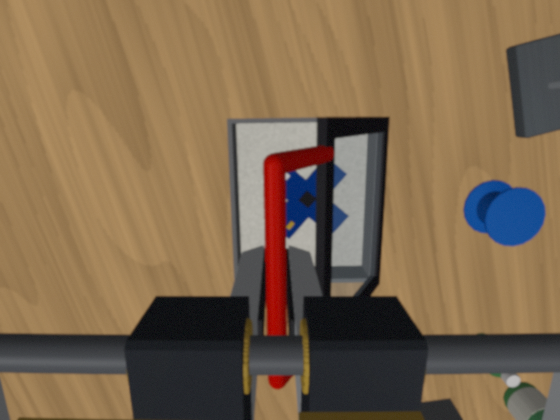

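The side and wrist views show the lid near 60°, the bar still held, and the cross board undisturbed. From the TCP displacement the angle works out at about 59.5°, so one small correction also relieves the radial push.

Emit:
apply_moves([
  {"fingers": 0,"dx": 0,"dy": -1.5,"dz": 1.3,"rx": 0,"ry": 0,"rz": 0},
  {"fingers": 0,"dx": 0,"dy": -1.5,"dz": 1.3,"rx": 0,"ry": 0,"rz": 0},
  {"fingers": 0,"dx": 0,"dy": -1.5,"dz": 1.3,"rx": 0,"ry": 0,"rz": 0},
  {"fingers": 0,"dx": 0,"dy": -1.5,"dz": 1.3,"rx": 0,"ry": 0,"rz": 0},
  {"fingers": 0,"dx": 0,"dy": -1.5,"dz": 1.3,"rx": 0,"ry": 0,"rz": 0},
])

```text
time_s: 9.7
tcp_pos: [0.5482, 0.1662, 0.1906]
orientation: [-0.432, 0.561, -0.56, 0.431]
wrist_force: [-4.9, 2.5, 6.6]
opening: 0.099
```

Run:
```python
from h import *
import cv2
from scipy.optimize import least_squares
o=get_obs();print(o["time_s"],o["tcp_pos"],o["opening"],o["wrist_force"])
d=o["tcp_pos"]-[.4594,.1893,.0361];u=np.array([.968,-.25,0])
th=least_squares(lambda t:[.18*(1-np.cos(t[0]))+.003*np.sin(t[0])-d@u,.18*np.sin(t[0])+.003*(np.cos(t[0])-1)-d[2]],[1]).x
print("kin angle",np.degrees(th))
# wrist image: visible bar end, arm join and bar columns vs lid angle model
get_image("side");a=get_image("wrist").astype(int);m=camera_model("wrist");cv2.imwrite("pics/w5.png",a)
K=np.array([[m["fx"],0,m["cx"]],[0,m["fy"],m["cy"]],[0,0,1]])
r=(a[...,2]>110)&(a[...,1]<60)&(a[...,0]<60)
obs=[(np.where(r[y,255:300])[0]+255).mean() for y in range(180,240,10)]
wd=[np.ptp(np.where(r[y,255:300])[0])+1 for y in range(180,240,10)]
H=np.array([.633,.1445,.07]);v=np.array([.25,.968,0])
def model(t,Hs=0):
  b=bar(t,H+u*Hs,u);P=np.array([b+s*v for s in np.linspace(-.05,.055,40)])
  p=cv2.projectPoints(P,cv2.Rodrigues(np.array(m["R"]))[0],np.array(m["t"]),K,np.array(m["dist"]))[0][:,0]
  i=np.argsort(p[:,1]);return np.interp(range(180,240,10),p[i,1],p[i,0]),p[-1]
top=np.where(r[:,277])[0].min();print("cols",np.round(obs,1),wd,"bar end top row",top)
for t in(56,58,60,62,64):c,e=model(np.radians(t));print(t,c.round(1),e.round(1))
for c in("side","wrist"):
  for n in("left_lid_bar","left_lid_hinge"):print(c,n,[np.round(q["location"],3).tolist() for q in mark_of(c,n)[:1]])
```

```text
9.7 [0.54822645 0.1662366  0.19055503] 0.09906825481317072 [-4.89363246  2.52655342  6.58700064]
kin angle [59.77545254]
cols [274.  274.  274.  274.  274.5 274.5] [np.int64(19), np.int64(19), np.int64(19), np.int64(19), np.int64(18), np.int64(18)] bar end top row 156
56 [252.5 252.7 252.9 253.2 253.4 253.6] [252.  157.6]
58 [263.7 263.8 264.  264.2 264.3 264.5] [263.4 158.3]
60 [275.6 275.7 275.8 275.8 275.9 276. ] [275.5 159. ]
62 [288.3 288.2 288.2 288.2 288.2 288.2] [288.3 159.6]
64 [301.6 301.5 301.4 301.3 301.2 301. ] [301.8 160.3]
side left_lid_bar [[0.547, 0.166, 0.228]]
side left_lid_hinge [[0.64, 0.141, 0.074]]
wrist left_lid_bar [[0.547, 0.165, 0.23]]
wrist left_lid_hinge [[0.636, 0.143, 0.072]][ WARN:0@1.516] global loadsave.cpp:1063 imwrite_ Unsupported depth image for selected encoder is fallbacked to CV_8U.
```

Run:
```python
from h import *
get_image("top");print([np.round(r["location"],3).tolist() for r in mark_of("top","right_lid_bar")[:1]])
o=get_obs();print(o["tcp_pos"],o["opening"],o["wrist_force"],np.abs(o["qd"]).max());job_done()
```

```text
[[0.501, -0.202, 0.071]]
[0.54823644 0.16623816 0.19055411] 0.10210309721989988 [-5.21807103  3.04752056  6.69213751] 0.001667747827713817
the job is handed in; nothing more can be done
```

The blue cross-shaped board is in the left case. I raised that lid by its red bar, and the gripper was holding it steady at about 60° when I handed the job in, roughly 10 s into the 35 s allowed.

**Final checks**
- **Angle:** the arm's movement gives 59.8°. The wrist picture, compared with the lid's geometry, gives about 59.7°. The networks' points for bar and hinge, good to about 4 mm, gave about 58–59° when I worked them out, before a last correction of about half a degree.
- **Hold:** the bar was still pinched (opening 0.10, about 9.6 mm) and the arm was at rest.
- **Other case:** the right lid's bar was where it started, so that case stayed shut.
- **Boards:** the cross board looked undisturbed in the last pictures viewed. The arm went nowhere near the green one after passing over.

**What failed or disagreed**
- **First grasp missed:** the jaws closed on nothing above the bar. Both cameras showed the fingertips about 20 mm behind the stated tool point, not 17 mm ahead of it. I went 36 mm lower and the second grasp held.
- **Leftover force:** the wrist still read about 9 N, mostly pushing along the lid away from the hinge. My last correction was meant to reduce this but did not. It is far below the 120 N wrist limit.

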